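# Push the dough tub between the posts onto the proofing plate

### The arm

A 6-joint arm with a two-finger parallel gripper is mounted at the origin on the work surface. World frame = base frame: x ahead of the robot, y to its left, z up, the work surface at z = 0. Lengths are in mm, angles in rad, forces in N, time in s.
With the tool pointing down it reaches from about 275 to 750 mm from the base axis. Payload 10.2 kg.
Tool frame: the origin (TCP) lies between the finger pads; the fingertips stand 11 mm ahead of it and the grasp point (between the pads) lies 8 mm behind it; z points along the fingers, y is the line along which they close (so a half turn about z gives the same grasp; the last joint's range is limited). The gripper opens to 85 mm and grips with 20 to 120 N. Pads are 22 mm wide; open, the fingers measure 114 mm over their backs; the gripper's body (76 mm by 85 mm) begins 54 mm behind the grasp point. The pads swing forward as they close: fully open they stand 13 mm farther back than shut.
Start: joints at [1.045, 0.313, 1.498, -0, 1.331, -0.223], TCP at [156.565, 501.117, 242.294] pointing down, gripper open.
Joint ranges: [-2.94, 2.94], [-0.97, 2.17], [0.19, 2.56], [-1.23, 4.37], [0.02, 3.11], [-2.88, 2.88]. Speed limits (rad/s): [2.39, 2.39, 3.01, 3.14, 3.14, 3.14].

### API

Orientations are given as a unit quaternion [w, x, y, z].
In Python, from rig import sense, eyes, finish_job gives the robot as it stands.
- The arm moves only by the shell command python3 -m jog 'ROWS' [FORCE]. ROWS is JSON, a list of rows, each a list of 7 numbers: the shift along the tool's x, y, z in m, then the turn, a rotation vector about the tool's x, y, z in rad, then the finger opening in m, from 0 to 0.0854. In form: [[dx, dy, dz, rx, ry, rz, gripper], ...]. A call has 1 to 5 rows; each row shifts and turns the commanded pose from where the row before left it, along the tool's axes as they then stand; what a row does not reach is not made up. A row lasts 1/10 s, in which the tool goes at most 50 mm and 8.59 degrees, less where a joint would pass 70% of its speed; a pose out of reach is approached as far as the arm can. A call is refused whole if a number of a shift passes 0.05 or a number of a turn 0.15, either way. A call with a gripper value outside its range is refused whole. The fingers move at their own pace and stop on an object; FORCE is the grip in N (left out, the last holds). Time passes only in rows, so rows that do not move let the fingers close. It gives the time, the measured TCP pose, the force, the opening and the grip force at its end, in the units of the state.
- sense(): the state, without advancing time (a new reading comes with each control period).
- eyes.capture(name): name is "side" or "top"; returns the picture (400x640x3 uint8, red, green, blue); there is no depth.
- eyes.calibration(name): a dict with "fx", "fy", "cx", "cy" (pixels), "cam_to_world" (4x4, takes a point from camera to world coordinates). Camera axes: x right, y down, z forward; pixel columns grow to the right and rows downward; lengths in mm; the calibration is good to about 2 mm. A picture is of the moment at which its call begins. calibration takes no time and is no camera call.
- finish_job(): hands the job in; it is judged then, once.
The state is a dict: "time_s": time; "joints": joint angles; "dq": joint speeds; "tau": joint torques, N m; "eef_pos": TCP position; "ee_rot": TCP orientation; "force": force on the tool from outside, world axes, zero at the start; "wrist_torque": the same for the moment, N m; "grip_width": opening from 0.0 (shut) to 1.0 (fully open); "grip_force": force on a finger pad.
Only numpy, scipy, OpenCV 4.12 (cv2) and the standard library are available. Lean on these libraries where they do the work, as an engineer would, in place of code of your own. Each camera call takes 0.05 s, during which the arm holds its last target. There are 200 camera calls.

### The job

Push the covered green dough tub along the bench, through the narrow gap between the two yellow posts, until it stands wholly on the black proofing plate beyond them, then move the hand clear. Only push it with the fingers: keep it flat on the bench, never lift, carry or tip it, and leave the jar, the cup and the timer where they are.

Things in the scene. Friction and masses are not known exactly. Their poses are not given: they have to be found in the camera images.
- tub: Loose covered dough tub, green with a yellow-green lid of equal footprint: a closed box 110 mm long (its x), 84 wide (y), 44 high, upright flat sides, 0.3 to 0.65 kg. Origin at the centre of its underside, z up. It stops when no longer pushed. At the start its +x end points roughly to the robot's right (-y), towards the posts. It passes the gap only with its long axis along the way through.
- tub_fl (a point): Bottom corner of the tub at its x = 55 mm, y = 42 mm.
- tub_fr (a point): Bottom corner of the tub at its x = 55 mm, y = -42 mm.
- tub_bl (a point): Bottom corner of the tub at its x = -55 mm, y = 42 mm.
- tub_br (a point): Bottom corner of the tub at its x = -55 mm, y = -42 mm.
- gate: Two yellow guide posts bolted to the bench: fixed upright cylinders 32 mm in diameter, 39 mm high, centred at y = +63 and -63 mm of this frame, so the clear gap is 94 mm. Origin midway between the posts on the bench surface; +x is the way through (from the tub's side to the plate's side, roughly world -y), z up.
- plate: Black proofing plate with a copper edge, let into the bench and flush with it (nothing to climb): 150 mm along its x, 130 mm along its y. Origin at its centre on the bench surface; its x axis is parallel to the way through, and its centre lies straight beyond the gap, 130 to 170 mm past the posts.
- jar: Bystander: small round loose jar with a red cap, 52 mm in diameter, 75 mm high, standing to one side of the posts. Origin at the centre of its underside.
- cup: Bystander: small loose steel cup, 68 mm across the rim, 55 mm high, standing to the other side of the posts. Origin at the centre of its underside.
- timer: Bystander: loose white kitchen timer with a red dial, 30 x 60 mm, 60 mm high, standing beyond the plate. Origin at the centre of its underside.
There are look-alikes about, which are no part of the job. Of the things that look like the tub, the larger one is meant.

How it is judged:
By the outcome, as a careful person would: the job done as asked, in the order asked, and still so for the second after the job is handed in, with the robot touching nothing.
It also fails if it takes over 72 s, if anything falls off the work surface, if the arm or the gripper's body presses on something with over 40 N, if the wrist force passes 120 N, or if a joint passes its speed limit or range.

## Working session

There is one attempt and no reset: what is moved stays moved. The work goes in short steps, Python scripts to look and compute and a shell command to move; the robot and the scene stay as the last step left them, time stands still between calls to the robot, and variables do not carry over. Pictures are saved under pics/ and viewed, at most 10 in all, crops included, and the job is handed in when it is done.

```bash
mkdir -p pics; cat > h.py <<'E'
import numpy as np, cv2
from rig import sense, eyes, finish_job
def cap(n,f):
    im=eyes.capture(n)[:,:,::-1].copy(); cv2.imwrite('pics/'+f,im); return im
def pix2w(n,u,v,z=0):
    c=eyes.calibration(n);T=np.array(c['cam_to_world'])
    d=T[:3,:3]@np.array([(u-c['cx'])/c['fx'],(v-c['cy'])/c['fy'],1]);o=T[:3,3]
    return (o+d*(z-o[2])/d[2]).round(1)
E
python3 - <<'E'
from h import *
cap('top','t0.png');cap('side','s0.png')
for n in('top','side'):print(eyes.calibration(n))
print(sense())
E
```

```text
{'fx': 369.78159524186265, 'fy': 369.78159524186265, 'cx': 322.2041799381933, 'cy': 196.4950376952639, 'cam_to_world': array([[-8.45895117e-02, -9.66398406e-01,  2.42731819e-01,
         3.48979295e+02],
       [-9.96409200e-01,  8.11483985e-02, -2.41586983e-02,
        -7.79415702e+00],
       [ 3.64962917e-03, -2.43903790e-01, -9.69792566e-01,
         8.91056989e+02],
       [ 0.00000000e+00,  0.00000000e+00,  0.00000000e+00,
         1.00000000e+00]])}
{'fx': 427.0517706974181, 'fy': 427.0517706974181, 'cx': 318.79828362695935, 'cy': 198.53247936706046, 'cam_to_world': array([[ 8.07064677e-01, -3.06170339e-01,  5.04882492e-01,
         4.20512686e+01],
       [-5.90451224e-01, -4.13065181e-01,  6.93357417e-01,
        -7.06749998e+02],
       [-3.73609815e-03, -8.57692765e-01, -5.14148968e-01,
         5.71035957e+02],
       [ 0.00000000e+00,  0.00000000e+00,  0.00000000e+00,
         1.00000000e+00]])}
{'time_s': 0.1, 'joints': array([ 1.04459401e+00,  3.13379770e-01,  1.49836707e+00,  1.83086044e-05,
        1.33098440e+00, -2.23393671e-01]), 'dq': array([-0.00018156, -0.00307899, -0.00124123,  0.00060106, -0.0003795 ,
        0.00311469]), 'tau': array([ 2.12345258e-03, -4.12902474e+01, -2.60142964e+01, -1.85728773e-04,
        3.03299625e-03,  1.49863013e-05]), 'eef_pos': array([156.44940132, 500.92157165, 241.79735294]), 'ee_rot': array([-2.16683478e-04,  1.50828669e-01,  9.88559755e-01, -5.26519250e-04]), 'force': array([-0.54190299, -0.6998552 ,  0.0788687 ]), 'wrist_torque': array([-0.01046734,  0.00760191, -0.02264526]), 'grip_force': 0.0, 'grip_width': 1.0023081260833182}
```

View pics/t0.png

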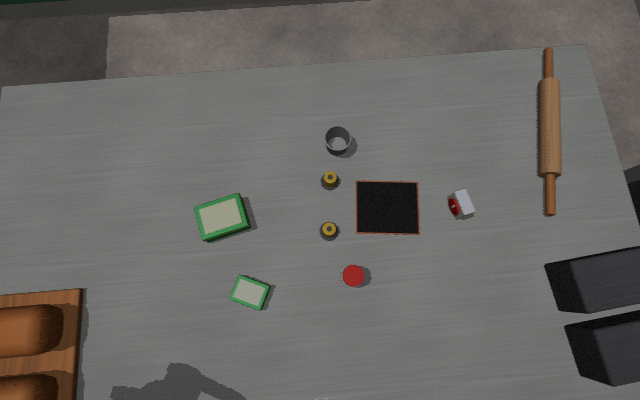

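View pics/s0.png

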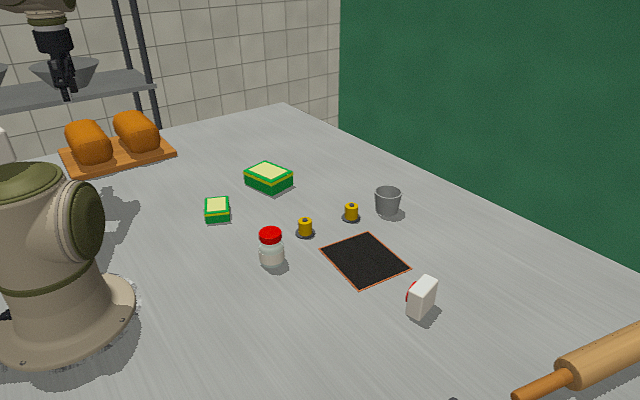

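The top view shows the large tub at about (222,217), posts at (330,179) and (329,230), the plate at 357–419 × 181–234, the cup at (338,140), the jar at (353,275) and the timer at (461,204). I'll enlarge it.

```bash
python3 - <<'E'
from h import *
im=cv2.imread('pics/t0.png')[165:255,180:430]
cv2.imwrite('pics/t0c.png',cv2.resize(im,None,fx=3.2,fy=3.2,interpolation=cv2.INTER_CUBIC))
E
```

```text
(no output)
```

View pics/t0c.png

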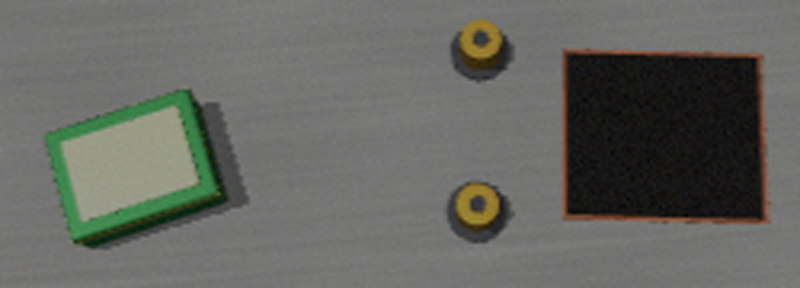

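```bash
cat >> h.py <<'E'
from scipy.optimize import minimize
def w2pix(n,P):
    c=eyes.calibration(n);T=np.array(c['cam_to_world']);q=(np.asarray(P)-T[:3,3])@T[:3,:3]
    return np.c_[q[:,0]/q[:,2]*c['fx']+c['cx'],q[:,1]/q[:,2]*c['fy']+c['cy']]
def corners(x,y,t,z):
    R=np.array([[np.cos(t),-np.sin(t)],[np.sin(t),np.cos(t)]])
    p=np.array([[55,42],[55,-42],[-55,-42],[-55,42]])@R.T+[x,y]
    return np.c_[p,np.full(4,z)]
def greenmask(im):
    hsv=cv2.cvtColor(im,cv2.COLOR_BGR2HSV)
    return cv2.inRange(hsv,(45,110,40),(80,255,255))
def fit(ims,x0):
    # joint silhouette fit: hull of green tub vs hull of projected box
    tg=[]
    for n,im in ims:
        m=greenmask(im); c=w2pix(n,[[x0[0],x0[1],22]])[0]
        k,lab,st,ce=cv2.connectedComponentsWithStats(m)
        i=[j for j in range(1,k) if st[j,4]>30 and np.hypot(*(ce[j]-c))<45]
        pts=cv2.findNonZero(np.isin(lab,i).astype(np.uint8)); h=cv2.convexHull(pts)
        M=np.zeros((1600,2560),np.uint8);cv2.fillPoly(M,[np.int32((h*4+2))],255);M=cv2.dilate(M,np.ones((5,5)));tg.append((n,M>0))
    def cost(p):
        s=0
        for n,M in tg:
            q=w2pix(n,np.r_[corners(p[0],p[1],p[2],0),corners(p[0],p[1],p[2],44)])
            h=cv2.convexHull(np.float32(q));A=np.zeros(M.shape,np.uint8);cv2.fillPoly(A,[np.int32(h*64+32)],255,shift=4)
            s+=1-((A>0)&M).sum()/((A>0)|M).sum()
        return s
    r=minimize(cost,x0,method='Nelder-Mead',options=dict(initial_simplex=np.array(x0)+np.array([[0,0,0],[12,0,0],[0,12,0],[0,0,.15]]),xatol=.1,fatol=1e-4))
    return r.x.round(3),round(r.fun,3)
E
python3 - <<'E'
from h import *
C=lambda u,v:(180+u/3.2-.3,165+v/3.2-.3)
for n,z,L in(('lid',44,[(45,133),(188,90),(222,193),(75,240)]),('posts',39,[(480,39),(477,204)]),('plate',0,[(564,51),(762,55),(767,221),(564,217)])):
    P=np.array([pix2w('top',*C(*p),z) for p in L]);print(n,P[:,:2].tolist(),P.mean(0))
for n,z,L in(('side post',39,[(351,206),(305,220)]),('side plate',0,[(369,233),(411,268),(359,290),(320,250)])):
    P=np.array([pix2w('side',*p,z) for p in L]);print(n,P[:,:2].tolist(),P.mean(0))
print([pix2w('top',*p,z) for p,z in(((338,133),55),((353,275),75),((461,204),30))])
a=[(n,cv2.imread(f'pics/{n[0]}0.png')) for n in('top','side')]
x0=[380,230,-1.35]
print(fit(a[:1],x0),fit(a[1:],x0),fit(a,x0))
E
```

```text
lid [[562.7, 273.0], [586.5, 167.8], [507.3, 145.6], [482.1, 251.7]] [534.65  209.525  44.   ]
posts [[609.2, -51.1], [484.6, -37.7]] [546.9 -44.4  39. ]
plate [[605.8, -118.0], [589.6, -272.6], [459.4, -257.0], [475.4, -104.0]] [ 532.55 -187.9     0.  ]
side post [[605.2, -62.0], [484.6, -46.2]] [544.9 -54.1  39. ]
side plate [[604.5, -129.1], [591.1, -271.6], [463.5, -257.5], [476.9, -113.2]] [ 534.   -192.85    0.  ]
[array([714. , -80.5,  55. ]), array([373.4, -79.6,  75. ]), array([ 518.3, -358.6,   30. ])]
(array([370.092, 140.878,  -0.782]), np.float64(0.526)) (array([377.192, 145.703,  -0.379]), np.float64(0.571)) (array([380.19 , 143.426,  -0.422]), np.float64(1.093))
```

```bash
cat >> h.py <<'E'
G=np.array([546.9,-44.9]);YG=-1.677
def tcp():
    s=sense();w,x,y,z=s['ee_rot'];R=__import__('scipy.spatial.transform',fromlist=['Rotation']).Rotation.from_quat([x,y,z,w]).as_matrix()
    return s,s['eef_pos'],R
def rel(p):
    # pose in gate frame: s along way, n left, yaw
    c,s_=np.cos(YG),np.sin(YG);d=np.array(p[:2])-G
    return np.round([d@[c,s_],d@[-s_,c],(p[2]-YG if len(p)>2 else 0)],3)
def report(p=None):
    s,e,R=tcp();pushyaw=np.arctan2(-R[1,0],-R[0,0])
    print('t',round(s['time_s'],2),'tcp',e.round(1),'tilt',R[2,2].round(4),'F',s['force'].round(1),'w',round(s['grip_width'],2),'hand gate rel',rel([e[0],e[1],pushyaw]))
    if p is not None:
        print('tub',p,'gate rel',rel(p))
E
python3 - <<'E'
from h import *
a=[(n,cv2.imread(f'pics/{n[0]}0.png')) for n in('top','side')]
x0=[534,209,-1.346]
for b in(a[:1],a[1:],a):print(fit(b,x0))
p=fit(a,x0)[0];report(p)
s,e,R=tcp();q=np.r_[p[:2]-91*np.array([np.cos(p[2]),np.sin(p[2])]),150]
print('target',q,'tool delta',R.T@(q-e))
print(rel([534,-189]))
E
```

```text
(array([535.23 , 211.684,  -1.331]), np.float64(0.018))
(array([536.423, 208.256,  -1.329]), np.float64(0.027))
(array([535.672, 211.241,  -1.334]), np.float64(0.074))
t 0.1 tcp [156.4 500.9 241.8] tilt -1.0 F [-0.5 -0.7  0.1] w 1.0 hand gate rel [-501.357 -446.11     1.374]
tub [535.672 211.241  -1.334] gate rel [-253.508  -38.317    0.343]
target [514.32434981 299.70160045 150.        ] tool delta [-401.6219714   -85.24259322   91.78345153]
[144.656   2.448   0.   ]
```

```bash
A='[-0.04,-0.0085,0,0,0,0,0.045]'
python3 -m jog '[[-0.04,-0.0085,0,0,0,0,0.045],[-0.04,-0.0085,0,0,0,0,0.045],[-0.04,-0.0085,0,0,0,0,0.045],[-0.04,-0.0085,0,0,0,0,0.045],[-0.04,-0.0085,0,0,0,0,0.045]]' 40
python3 -m jog '[[-0.04,-0.0085,0,0,0,0,0.045],[-0.04,-0.0085,0,0,0,0,0.045],[-0.04,-0.0085,0,0,0,0,0.045],[-0.04,-0.0085,0,0,0,0,0.045],[-0.04,-0.0085,0,0,0,0,0.045]]'
python3 -m jog '[[0,0,0.02,0,0,0.147,0.045],[0,0,0.02,0,0,0.147,0.045],[0,0,0.02,0,0,0.147,0.045],[0,0,0.02,0,0,0.147,0.045],[0,0,0,0,0,0.147,0.045]]'
python3 -m jog '[[0,0,0,0,0,0.147,0.045],[0,0,0,0,0,0.147,0.045],[0,0,0,0,0,0,0.045]]'
python3 - <<'E'
from h import *
report()
s,e,R=tcp();q=np.r_[514.3,299.7,25];print(R.T@(q-e),s['joints'])
E
```

```text
time_s: 0.6
eef_pos: [336.0, 399.8, 242.1]
ee_rot: [-0.0, 0.151, 0.989, -0.0]
force: [0.5, 0.8, -0.1]
grip_width: 0.525
grip_force: 0.0
time_s: 1.1
eef_pos: [514.2, 299.6, 241.9]
ee_rot: [-0.0, 0.151, 0.989, -0.0]
force: [-0.3, 0.8, 0.4]
grip_width: 0.529
grip_force: 0.0
time_s: 1.6
eef_pos: [511.7, 300.2, 159.0]
ee_rot: [-0.002, 0.499, 0.867, -0.002]
force: [-0.1, 0.1, -0.0]
grip_width: 0.525
grip_force: 0.0
time_s: 1.9
eef_pos: [512.9, 300.7, 161.9]
ee_rot: [-0.0, 0.618, 0.786, -0.0]
force: [0.5, -0.1, -0.6]
grip_width: 0.529
grip_force: 0.0
t 1.9 tcp [512.9 300.7 161.9] tilt -1.0 F [ 0.5 -0.1 -0.6] w 0.53 hand gate rel [-340.007  -70.448    0.344]
[ -1.25124408   1.24421467 136.92338239] [ 3.33333025e-01  5.33512790e-01  1.38740238e+00 -2.27786368e-05
  1.22141738e+00  9.56078355e-02]
```

```bash

python3 -m jog '[[-0.001,0.001,0.04,0,0,0,0.045],[0,0,0.04,0,0,0,0.045],[0,0,0.035,0,0,0,0.045],[0,0,0.022,0,0,0,0.045],[0,0,0,0,0,0,0.045]]'
python3 - <<'E'
from h import *
a=[(n,cap(n,f'{n[0]}1.png')) for n in('top','side')]
report()
A=cv2.resize(a[0][1][150:270,140:300],None,fx=3.5,fy=3.5);B=cv2.resize(a[1][1][110:230,190:350],None,fx=3.5,fy=3.5)
cv2.imwrite('pics/c1.png',np.vstack([A,B])[:, :][::1] if 0 else cv2.resize(np.hstack([A,B]),(800,300)))
E
```

```text
time_s: 2.4
eef_pos: [512.4, 299.3, 22.2]
ee_rot: [-0.002, 0.616, 0.787, -0.003]
force: [-0.9, -0.7, -0.9]
grip_width: 0.524
grip_force: 0.0
t 2.5 tcp [514.5 300.1  26. ] tilt -1.0 F [0.5 0.  0.8] w 0.53 hand gate rel [-339.608  -68.742    0.347]
```

View pics/c1.png

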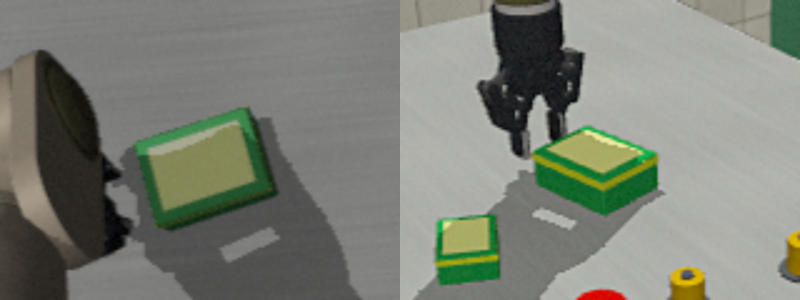

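The crop shows both fingers behind the tub's rear face and centred on it, with about 25 mm of clearance, so I'll push straight first.

```bash

python3 -m jog '[[-0.01,0,0,0,0,0,0.045],[-0.01,0,0,0,0,0,0.045],[-0.008,0,0,0,0,0,0.045],[-0.008,0,0,0,0,0,0.045],[-0.008,0,0,0,0,0,0.045]]' |tail -4
python3 -m jog '[[-0.009,0,0,0,0,0,0.045],[-0.009,0,0,0,0,0,0.045],[-0.009,0,0,0,0,0,0.045],[-0.009,0,0,0,0,0,0.045],[0,0,0,0,0,0,0.045]]'
python3 - <<'E'
from h import *
a=[(n,cap(n,f'{n[0]}2.png')) for n in('top','side')]
x0=[546,165,-1.33]
for b in(a[:1],a[1:]):print(fit(b,x0))
report(fit(a,x0)[0])
E
```

```text
ee_rot: [0.0, 0.618, 0.786, 0.001]
force: [-0.8, 3.1, 1.9]
grip_width: 0.525
grip_force: 1.8
time_s: 3.5
eef_pos: [533.4, 220.8, 25.0]
ee_rot: [0.0, 0.618, 0.786, -0.0]
force: [0.9, 0.9, -0.6]
grip_width: 0.525
grip_force: 0.0
(array([547.77 , 156.79 ,  -1.337]), np.float64(0.039))
(array([549.544, 153.825,  -1.335]), np.float64(0.021))
t 3.6 tcp [533.1 221.7  25. ] tilt -1.0 F [ 0.1 -1.2 -0.7] w 0.53 hand gate rel [-263.632  -41.972    0.345]
tub [548.252 155.381  -1.333] gate rel [-199.296  -19.886    0.344]
```

```bash

python3 -m jog '[[-0.008,0.0016,0,0,0,0.0245,0.045],[-0.008,0.0016,0,0,0,0.0245,0.045],[-0.008,0.0016,0,0,0,0.0245,0.045],[-0.008,0.0016,0,0,0,0.0245,0.045],[-0.008,0.0016,0,0,0,0.0245,0.045]]' |grep -E 'force|pos'
python3 -m jog '[[-0.008,0.0016,0,0,0,0.0245,0.045],[-0.008,0.0016,0,0,0,0.0245,0.045],[-0.008,0.0016,0,0,0,0.0245,0.045],[0,0,0,0,0,0,0.045]]' |grep -E 'force|pos'
python3 - <<'E'
from h import *
a=[(n,cap(n,f'{n[0]}3.png')) for n in('top','side')]
x0=[550,92,-1.53]
for b in(a[:1],a[1:]):print(fit(b,x0))
report(fit(a,x0)[0])
E
```

```text
eef_pos: [548.8, 183.7, 25.2]
force: [0.1, 2.9, -2.1]
grip_force: 0.8
eef_pos: [555.9, 159.9, 25.4]
force: [0.2, -0.6, 0.0]
grip_force: 0.0
(array([557.165,  89.27 ,  -1.539]), np.float64(0.149))
(array([558.391,  91.24 ,  -1.537]), np.float64(0.022))
t 4.6 tcp [555.7 160.8  25.4] tilt -1.0 F [ 0.2 -0.6 -0.3] w 0.53 hand gate rel [-2.05452e+02 -1.30720e+01  1.49000e-01]
tub [557.527  91.895  -1.544] gate rel [-1.37151e+02 -3.93400e+00  1.33000e-01]
```

```bash

python3 -m jog '[[-0.008,0.0016,0,0,0,0.0248,0.045],[-0.008,0.0016,0,0,0,0.0248,0.045],[-0.008,0.0016,0,0,0,0.0248,0.045],[-0.008,0.0016,0,0,0,0.0248,0.045],[-0.008,0.0016,0,0,0,0.0248,0.045]]' |grep -E 'force|pos'
python3 -m jog '[[-0.008,0.0016,0,0,0,0.0248,0.045],[0,0,0,0,0,0,0.045]]' |grep -E 'force|pos'
python3 - <<'E'
from h import *
a=[(n,cap(n,f'{n[0]}4.png')) for n in('top','side')]
x0=[555,44,-1.67]
for b in(a[:1],a[1:]):print(fit(b,x0))
report(fit(a[1:],x0)[0])
A=cv2.resize(a[0][1][150:260,210:350],None,fx=4,fy=4)
B=cv2.resize(a[1][1][150:260,250:390],None,fx=4,fy=4)
cv2.imwrite('pics/c4.png',cv2.resize(np.hstack([A,B]),(800,314)))
E
```

```text
eef_pos: [563.5, 120.3, 25.4]
force: [-0.3, 2.7, 1.6]
grip_force: 1.4
eef_pos: [564.4, 111.6, 25.3]
force: [-0.6, 0.0, 0.2]
grip_force: 0.0
(array([554.515,  39.127,  -1.67 ]), np.float64(0.239))
(array([556.756,  43.542,  -1.694]), np.float64(0.049))
t 5.4 tcp [564.1 112.5  25.2] tilt -1.0 F [-0.2 -0.1 -0.5] w 0.53 hand gate rel [-158.34    0.45    0.  ]
tub [556.756  43.542  -1.694] gate rel [-8.8988e+01  4.2500e-01 -1.7000e-02]
```

View pics/c4.png

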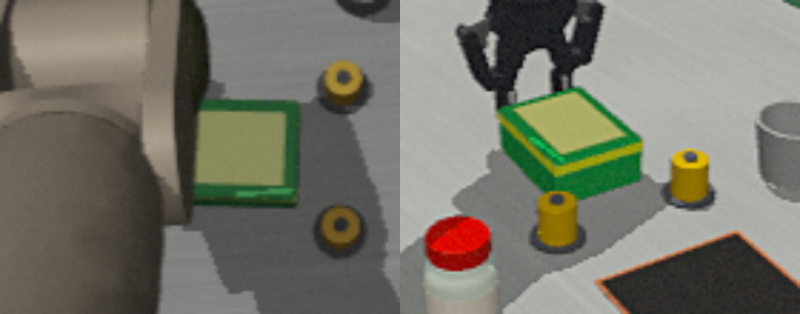

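```bash
python3 - <<'E'
from h import *
im=cv2.imread('pics/t4.png')
cv2.imwrite('pics/c4b.png',cv2.resize(im[175:240,275:340],None,fx=9,fy=9,interpolation=cv2.INTER_CUBIC))
# overlay reference: where a centred tub's front lid corners / bottom would fall
c=corners(*(G+ -89*np.array([np.cos(YG),np.sin(YG)])),YG,44)
print(((w2pix('top',c[:2])-[275,175])+.5)*9)
print(((w2pix('top',c[:2]-[0,0,44])-[275,175])+.5)*9)
E
```

```text
[[369.06824121  87.83417338]
 [360.64215836 400.29767078]]
[[371.27460885 131.60227666]
 [363.29681468 430.29192514]]
```

View pics/c4b.png

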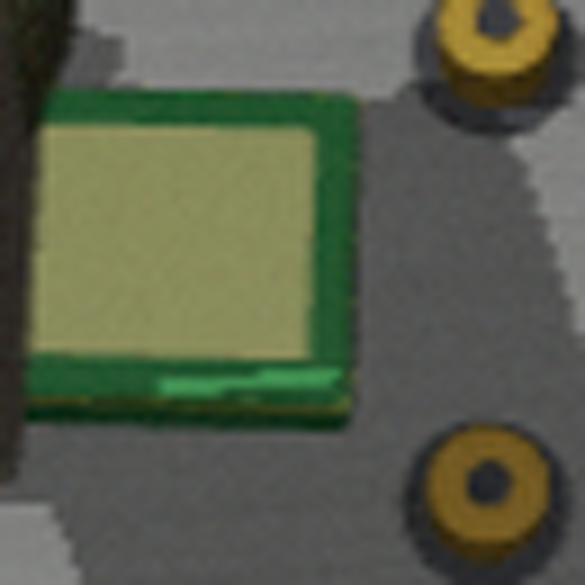

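The enlarged crop shows the lid's front corners at (357,95) and (351,400). A centred tub would give (369,88) and (361,400), so it is within about 1 mm of the gap's axis and square to it. I'll push straight through.

```bash

python3 -m jog '[[-0.008,0,0,0,0,0,0.045],[-0.008,0,0,0,0,0,0.045],[-0.008,0,0,0,0,0,0.045],[-0.008,0,0,0,0,0,0.045],[-0.008,0,0,0,0,0,0.045]]' |grep -E 'force|pos'
python3 -m jog '[[-0.008,0,0,0,0,0,0.045],[-0.008,0,0,0,0,0,0.045],[-0.008,0,0,0,0,0,0.045],[0,0,0,0,0,0,0.045]]' |grep -E 'force|pos'
python3 - <<'E'
from h import *
a=[(n,cap(n,f'{n[0]}5.png')) for n in('top','side')]
report()
A=cv2.resize(a[0][1][150:260,270:410],None,fx=4,fy=4)
B=cv2.resize(a[1][1][150:260,270:410],None,fx=4,fy=4)
cv2.imwrite('pics/c5.png',cv2.resize(np.hstack([A,B]),(800,314)))
E
```

```text
eef_pos: [559.8, 72.3, 25.2]
force: [-0.0, 2.3, -1.8]
grip_force: 0.8
eef_pos: [557.5, 48.1, 25.4]
force: [-0.0, -0.6, 0.1]
grip_force: 0.0
t 6.4 tcp [557.6  49.   25.5] tilt -1.0 F [-0.1  0.1  0. ] w 0.53 hand gate rel [-94.505   0.694   0.   ]
```

View pics/c5.png

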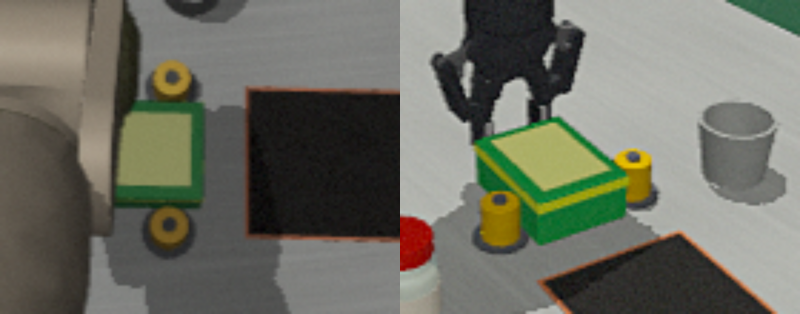

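The tub's front is now in the gap and clear of both posts, with lid edges at crop rows 103 and 200 against post inner edges at about 98 and 210. I'll carry on.

```bash

python3 -m jog '[[-0.008,0,0,0,0,0,0.045],[-0.008,0,0,0,0,0,0.045],[-0.008,0,0,0,0,0,0.045],[-0.008,0,0,0,0,0,0.045],[-0.008,0,0,0,0,0,0.045]]' |grep -E 'force|pos'
python3 -m jog '[[-0.008,0,0,0,0,0,0.045],[-0.008,0,0,0,0,0,0.045],[-0.008,0,0,0,0,0,0.045],[-0.008,0,0,0,0,0,0.045],[0,0,0,0,0,0,0.045]]' |grep -E 'force|pos'
python3 - <<'E'
from h import *
a=[(n,cap(n,f'{n[0]}6.png')) for n in('top','side')]
report()
x0=[543,-91,-1.677]
print(fit(a[1:],x0))
A=cv2.resize(a[0][1][150:260,300:440],None,fx=4,fy=4)
B=cv2.resize(a[1][1][170:280,280:420],None,fx=4,fy=4)
cv2.imwrite('pics/c6.png',cv2.resize(np.hstack([A,B]),(800,314)))
E
```

```text
eef_pos: [553.3, 8.8, 25.4]
force: [0.5, 2.3, 2.6]
grip_force: 1.7
eef_pos: [549.7, -23.6, 25.1]
force: [0.3, -0.2, 0.2]
grip_force: 0.0
t 7.5 tcp [549.6 -22.7  25. ] tilt -1.0 F [ 0.  -0.1  0.3] w 0.53 hand gate rel [-22.315   0.371   0.   ]
(array([542.629, -91.822,  -1.689]), np.float64(0.018))
```

View pics/c6.png

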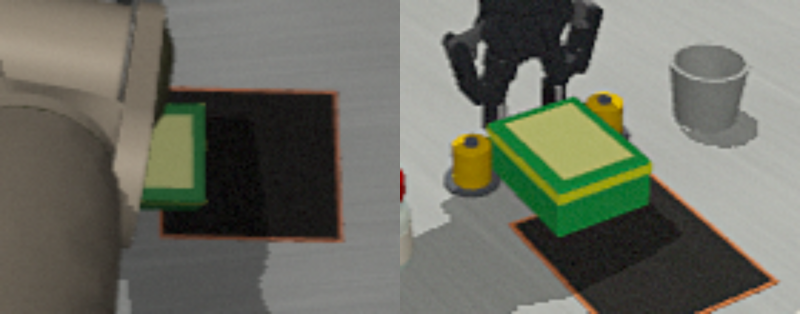

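The tub is straight and partly on the plate, with its rear leaving the posts. About 100 mm remains.

```bash

python3 -m jog '[[-0.008,0,0,0,0,0,0.045],[-0.008,0,0,0,0,0,0.045],[-0.008,0,0,0,0,0,0.045],[-0.008,0,0,0,0,0,0.045],[-0.008,0,0,0,0,0,0.045]]' |grep -E 'force|pos'
python3 -m jog '[[-0.008,0,0,0,0,0,0.045],[-0.008,0,0,0,0,0,0.045],[-0.008,0,0,0,0,0,0.045],[-0.008,0,0,0,0,0,0.045],[-0.008,0,0,0,0,0,0.045]]' |grep -E 'force|pos'
python3 -m jog '[[-0.008,0,0,0,0,0,0.045],[-0.008,0,0,0,0,0,0.045],[-0.004,0,0,0,0,0,0.045],[0,0,0,0,0,0,0.045]]' |grep -E 'force|pos'
python3 - <<'E'
from h import *
a=[(n,cap(n,f'{n[0]}7.png')) for n in('top','side')]
x0=[533,-189,-1.677]
p=fit(a[1:],x0)[0];report(p)
A=cv2.resize(a[0][1][150:260,320:460],None,fx=4,fy=4)
B=cv2.resize(a[1][1][200:310,290:430],None,fx=4,fy=4)
cv2.imwrite('pics/c7.png',cv2.resize(np.hstack([A,B]),(800,314)))
E
```

```text
eef_pos: [545.5, -62.9, 25.2]
force: [0.6, 1.4, -0.9]
grip_force: 0.8
eef_pos: [541.3, -102.5, 25.3]
force: [0.9, 2.4, -0.6]
grip_force: 0.8
eef_pos: [539.4, -122.5, 25.4]
force: [-0.1, -0.1, 0.4]
grip_force: 0.0
t 9.0 tcp [ 539.4 -121.9   25.5] tilt -1.0 F [-0.2  0.6  0.4] w 0.53 hand gate rel [77.375  0.74   0.   ]
tub [ 532.094 -190.742   -1.674] gate rel [1.4659e+02 7.3700e-01 3.0000e-03]
```

View pics/c7.png

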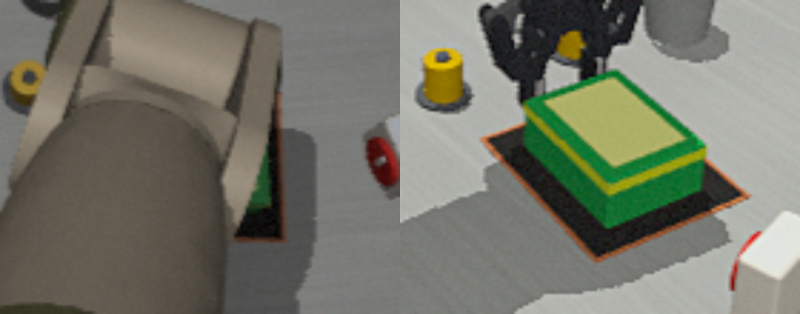

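The tub stands centred on the plate. I'll back off 15 mm, rise, move away and check.

```bash

python3 -m jog '[[0.008,0,0,0,0,0,0.045],[0.007,0,0,0,0,0,0.045],[0,0,-0.03,0,0,0,0.045],[0,0,-0.04,0,0,0,0.045],[0,0,-0.04,0,0,0,0.045]]' |grep -E 'force|pos'
python3 -m jog '[[0,0,-0.04,0,0,0,0.045],[0.04,0,-0.03,0,0,0,0.045],[0.045,0,0,0,0,0,0.045],[0.045,0,0,0,0,0,0.045],[0.045,0,0,0,0,0,0.045]]' |grep -E 'force|pos'
python3 -m jog '[[0.045,0,0,0,0,0,0.045],[0.045,0,0,0,0,0,0.045],[0.04,0,0,0,0,0,0.045],[0,0,0,0,0,0,0.045],[0,0,0,0,0,0,0.045]]' |grep -E 'force|pos'
python3 - <<'E'
from h import *
a=[(n,cap(n,f'{n[0]}8.png')) for n in('top','side')]
x0=[533,-189,-1.677]
print(fit(a[:1],x0));report(fit(a,x0)[0])
A=cv2.resize(a[0][1][100:320,300:500],None,fx=2,fy=2)
B=cv2.resize(a[1][1][150:370,250:450],None,fx=2,fy=2)
cv2.imwrite('pics/c8.png',np.hstack([A,B]))
E
```

```text
eef_pos: [540.7, -105.8, 136.5]
force: [1.0, 0.2, -0.7]
grip_force: 0.0
eef_pos: [559.1, 69.7, 205.6]
force: [1.0, -0.4, -0.1]
grip_force: 0.0
eef_pos: [572.6, 197.6, 205.0]
force: [0.3, -0.8, 0.2]
grip_force: 0.0
(array([ 532.298, -188.621,   -1.675]), np.float64(0.017))
t 10.6 tcp [572.9 196.  205.2] tilt -1.0 F [ 0.4 -0.1  1.6] w 0.53 hand gate rel [-242.342    0.339    0.   ]
tub [ 532.386 -189.313   -1.671] gate rel [1.45138e+02 8.76000e-01 6.00000e-03]
```

View pics/c8.png

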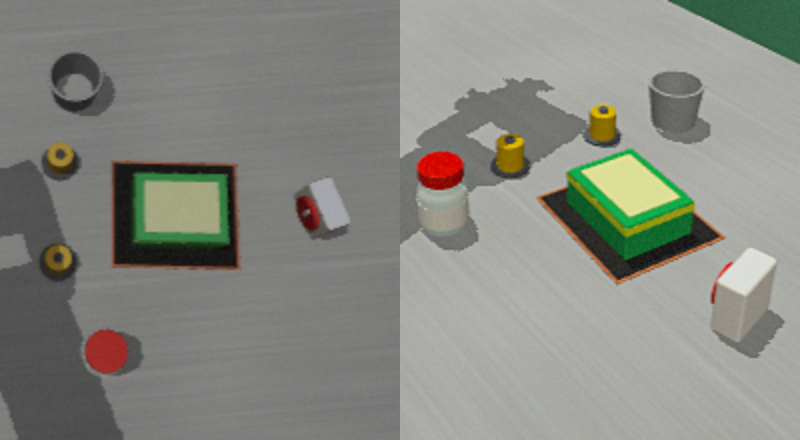

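The tub is wholly on the plate, the hand is clear, and the jar, cup and timer have not moved.

```bash
python3 -c "
from rig import finish_job;print(finish_job())"
```

```text
the job is handed in; nothing more can be done
None
```

I pushed the tub through the gap and it stands wholly on the plate, with the hand clear and the jar, cup and timer where they were; the job was handed in at about 11 s of the 72 s allowed.

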